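# Press a label holder home behind the rivet shelf's lip

## Robot

A 7-joint arm with a two-finger parallel gripper is mounted at the origin on the work surface. World frame = base frame: x ahead of the robot, y to its left, z up, the work surface at z = 0. Lengths are in m, angles in degrees, forces in N, time in s.
With the tool pointing down it reaches from about 0.425 to 0.875 m from the base axis. Payload 4.7 kg.
Tool frame: the origin (TCP) lies on the centre line of the jaws, within the pads' length; the fingertips stand 14 mm ahead of it and the grasp point (between the pads) lies 5 mm behind it; z points along the fingers, y is the line along which they close (so a half turn about z gives the same grasp; the last joint's range is limited). The gripper opens to 87 mm and grips with 3 to 60 N. Pads are 19 mm wide; open, the fingers measure 117 mm over their backs; the gripper's body (75 mm by 190 mm) begins 51 mm behind the grasp point.
Start: joints at [71.396, 18.392, -4.016, 83.108, 1.295, 78.541, -3.26], TCP at [0.216, -0.613, 0.237] pointing down, gripper open.
Joint ranges: [-163.93, 163.93], [-17.29, 119.83], [-79.2, 71.16], [3.27, 140.29], [-89.18, 269.18], [5.43, 117.66], [-154.24, 154.24]. Speed limits (degrees/s): [147.25, 147.25, 180, 180, 180, 180, 180].

## Interface

Orientations are given as [roll, pitch, yaw] about the fixed x, y, z axes, in that order (R = Rz(yaw) Ry(pitch) Rx(roll)).
In Python, from cell import env gives the robot as it stands.
- The arm moves only by the tool jog_arm, never from a script. Its argument "motion" is a list that holds one entry, the list of rows, each a list of 7 numbers: the shift along the tool's x, y, z in units of 0.1 m (1.0 is 0.1 m), then the turn, a rotation vector about the tool's x, y, z in units of 180 degrees (1.0 is 180 degrees), then the closure, from 0 (fully open) to 1 (shut). A call has 1 to 5 rows; each row is the pose to reach, as a shift and turn from the pose commanded when the call began, along the tool's axes at that moment, turning the shorter way round; what a row does not reach only later rows make up. A row lasts 1/10 s, in which the tool goes at most 50 mm and 8.59 degrees, less where a joint would pass 70% of its speed; a pose out of reach is approached as far as the arm can. A call with a number of a shift or a turn outside -1 to 1 is refused whole. A call with a gripper value outside its range is refused whole. The fingers move at their own pace and stop on an object; "grip_force" is the grip in N (left out, the last holds). Time passes only in rows, so rows that repeat a pose let the fingers close. It gives the time, the measured TCP pose, the force, the opening and the grip force at its end, in the units of the state.
- env.get_obs(): the state, without advancing time (a new reading comes with each control period).
- env.read_camera(name): name is "side" or "top" or "wrist"; returns (picture, depth): 400x640x3 uint8, red, green, blue; 400x640 float32, m along the optical axis (not along the pixel's ray), 0 where there is no reading.
- env.camera_info(name): a dict with "camera_matrix" (3x3 intrinsics, pixels), "k1" (the pictures are not rectified: a ray, as slopes to the right and down, at radius r is drawn at 1 + k1 r^2 times it, then the intrinsics apply), "origin" and "orientation" of the camera in the world; the wrist camera has in their place "mount" (4x4, takes a point from camera to tool coordinates, whose origin is the TCP and whose axes are the flange's). Camera axes: x right, y down, z forward; pixel columns grow to the right and rows downward; lengths in m; the calibration is good to about 2 mm. A picture is of the moment at which its call begins: read the wrist's pose just before it. camera_info takes no time and is no camera call.
- env.sign_off(): hands the job in; it is judged then, once.
The state is a dict: "time_s": time; "qpos": joint angles; "joint_velocities": joint speeds; "effort": joint torques, N m; "tool_pos": TCP position; "tool_rot": TCP orientation; "force": force on the tool from outside, world axes, zero at the start; "wrist_torque": the same for the moment, N m; "grip_width": finger opening in m; "grasp_force": force on a finger pad.
Only numpy, scipy, OpenCV 4.12 (cv2) and the standard library are available. Lean on these libraries where they do the work, as an engineer would, in place of code of your own. Each camera call takes 0.05 s, during which the arm holds its last target. There are 200 camera calls.

## Task

Take the label holder that has the long tongue, lower its foot upright into the open part of the channel behind the lip at the front of the rivet shelf, and slide it along, tongue first, into the covered part until you feel the hidden spring catch give way and come up solid against its stop. Finish while still gripping the holder and keeping it pressed fully home (it is to be screwed on from behind, and the spring pushes it back out if you let go), and leave the other things on the table where they are.

Things in the scene. Friction and masses are not known exactly. Their poses are not given: they have to be found in the camera images.
- holder: Label holder to fit: grey plastic, about 70 g (varies), standing on the table. Its foot is a bar 16 mm wide, 12 mm tall, along its own y from -28 to +82 mm, then a nose 10 mm wide (z 1.5 to 8.5 mm) to +88 mm. Beyond the upright plate the foot is the tongue (y +28 to +88). Origin: underside of the foot, below the plate's centre; x across the foot, y towards the tongue's tip, z up.
- plate (a point): Centre of the holder's upright plate, 32 mm above the holder's origin, same axes. The plate bears a white paper label on both faces: 8 mm thick (x), 56 mm long (y), 40 mm tall (12 to 52 mm above the underside). Grip it from above across its thickness, along x.
- mouth (a point): On the fixed rivet shelf (place and yaw vary): centre of the mouth of the covered part of the label channel, on the channel's floor, 30 mm above the table. x level, across the channel from the front lip to the bins; y along it into the covered part; z up. Covered part: y 0 to +160 mm, 15 mm clear height, roof top 19 mm over the floor. The catch's face is hidden 20 to 45 mm in (varies).
- open (a point): On the channel floor, middle of the open part (same axes as the mouth, 100 mm before it; it runs 100 mm either way). Let the foot in here from above. 21 mm wide inside between two aluminium walls 10 mm tall; their rims flare out, up to 15 mm above the floor and 17 mm either side of the centre line, to 30 mm before the mouth. Far -y end has no wall.
- shelf: The rivet shelf: wooden board 260 mm deep (x), 360 mm long (y), 30 mm thick, the label channel along its front edge (the robot's side, -x). Three open black bins of rivets, 55 mm tall, stand on the board from 62 mm behind the channel's centre line. Fixed to the table. Origin: centre of its underside; x away from the robot, y along the channel.
- catch (a joint): Travel of the hidden spring catch, in m: 0 at rest, grows as it is pushed along the channel's +y, 0.008 at its hard stop. The spring pushes back with about 2 N at first contact and 9 N at the stop; beyond that it is solid.
- short_holder: Not to be used: a label holder with the same upright plate but a foot no longer than the plate (56 mm) and no tongue. Stands on the table. Origin: centre of its underside.
- jar: Closed clear jar with a steel cap, 64 mm across, 75 mm tall, standing on the table. Bystander. Origin: centre of its underside.
- beaker: Empty amber beaker, 76 mm across, 110 mm tall. Bystander. Origin: centre of its underside.
- glue: White bottle, 56 mm across, 150 mm tall. Bystander. Origin: centre of its underside.
- mallet: Wooden mallet, 250 mm long, lying on the table. Bystander.
- awl: Wood-handled awl, 150 mm long, lying on the table. Bystander.
- weight: Dark steel block 70 x 50 x 35 mm. Bystander. Origin: centre of its underside.
Mind the look-alikes: they are no part of the job. Leave any orange look-alike of the holder alone.

How it is judged:
By the outcome, as a careful person would: the job done as asked, in the order asked, and still so for the second after the job is handed in, while the arm keeps its last pose, push and grip.
It also fails if it takes over 51 s, if anything falls off the work surface, if the arm or the gripper's body presses on something with over 40 N, if the wrist force passes 120 N, or if a joint passes its speed limit or range.

## Working session

There is one attempt and no reset: what is moved stays moved. The work goes in short steps, Python scripts to look and compute and a tool call to move; the robot and the scene stay as the last step left them, time stands still between calls to the robot, and variables do not carry over. Pictures are saved under pics/ and viewed, at most 10 in all, crops included, and the job is handed in when it is done.

Besides the shell and the picture viewer there is one more tool, called in YAML: its name, and indented under it one key for each argument. jog_arm: Moves the arm, as the interface text tells. Shifts and turns lie within -1 to 1; 1 stands for 0.1 m of shift or 180 degrees of turn. Its arguments: {"type":"object","properties":{"motion":{"type":"array","items":{"type":"array","items":{"type":"array","items":{"type":"number"}}}},"grip_force":{"type":"number"}},"required":["motion"]}

```bash
ls; mkdir -p pics; cat > h.py <<'E'
import numpy as np, cv2
from cell import env
from scipy.spatial.transform import Rotation as R
def rot(o):
    o=np.array(o,float)
    if o.shape==(3,3): return o
    if o.size==4: return R.from_quat(o).as_matrix()
    return R.from_euler('xyz',o,degrees=True).as_matrix()
def campose(n,obs=None):
    i=env.camera_info(n)
    if 'mount' in i:
        o=obs or env.get_obs(); T=np.eye(4); T[:3,:3]=rot(o['tool_rot']); T[:3,3]=o['tool_pos']
        return i,T@np.array(i['mount'])
    T=np.eye(4); T[:3,:3]=rot(i['orientation']); T[:3,3]=i['origin']; return i,T
def rays(i,uv):
    K=np.array(i['camera_matrix']); uv=np.atleast_2d(np.array(uv,float))
    return cv2.undistortPoints(uv[:,None],K,np.array([i['k1'],0,0,0,0.]))[:,0]
def world(i,T,uv,d):
    s=rays(i,uv); d=np.atleast_1d(d)[:,None]
    return (T[:3,:3]@(np.c_[s,np.ones(len(s))]*d).T).T+T[:3,3]
def cloud(i,T,dep):
    v,u=np.nonzero(dep>0); return world(i,T,np.c_[u,v],dep[v,u]),u,v
def shot(n):
    o=env.get_obs(); i,T=campose(n,o); p,d=env.read_camera(n)
    np.savez(f'{n}.npz',p=p,d=d,T=T); return i,T,p,d
E
python3 - <<'E'
from h import *
for n in ['top','side']:
    i,T,p,d=shot(n); print(n,{k:np.round(np.array(v),3).tolist() for k,v in i.items()})
    cv2.imwrite(f'pics/{n}0.png',p[:,:,::-1])
o=env.get_obs(); print({k:np.round(np.array(v),3).tolist() for k,v in o.items()})
print(env.camera_info('wrist'))
E
```

```text
pics
top {'camera_matrix': [[432.897, 0.0, 324.242], [0.0, 432.897, 205.834], [0.0, 0.0, 1.0]], 'k1': 0.024, 'origin': [0.269, 0.005, 1.39], 'orientation': [-168.876, 1.422, -90.075]}
side {'camera_matrix': [[509.784, 0.0, 312.864], [0.0, 509.784, 201.421], [0.0, 0.0, 1.0]], 'k1': -0.105, 'origin': [0.318, -1.297, 1.145], 'orientation': [-128.803, -0.258, -8.927]}
{'time_s': 0.1, 'qpos': [71.396, 18.433, -4.015, 83.167, 1.296, 78.541, -3.261], 'joint_velocities': [-0.029, 0.036, -0.044, -0.104, -0.071, -0.101, -0.095], 'effort': [-0.001, -49.257, -0.406, -31.34, -0.064, 0.039, 0.0], 'tool_pos': [0.216, -0.613, 0.236], 'tool_rot': [-179.904, 0.007, 19.412], 'force': [0.132, -0.232, 0.165], 'wrist_torque': [-0.001, -0.026, 0.002], 'grasp_force': 0.0, 'grip_width': 0.087}
{'camera_matrix': array([[352.45632832,   0.        , 317.31710257],
       [  0.        , 352.45632832, 196.53752367],
       [  0.        ,   0.        ,   1.        ]]), 'k1': 0.009425289316834803, 'mount': array([[-1.32959947e-03, -9.64608138e-01, -2.63684230e-01,
         7.27708933e-02],
       [ 9.99998825e-01, -1.08144940e-03, -1.08623491e-03,
        -9.67488528e-04],
       [ 7.62629881e-04, -2.63685365e-01,  9.64608442e-01,
        -1.48188097e-01],
       [ 0.00000000e+00,  0.00000000e+00,  0.00000000e+00,
         1.00000000e+00]])}
```

```bash
sleep 1
```

```text
(no output)
```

View pics/top0.png

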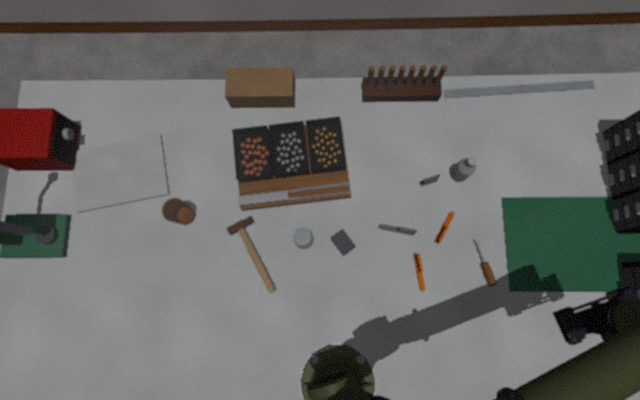

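View pics/side0.png

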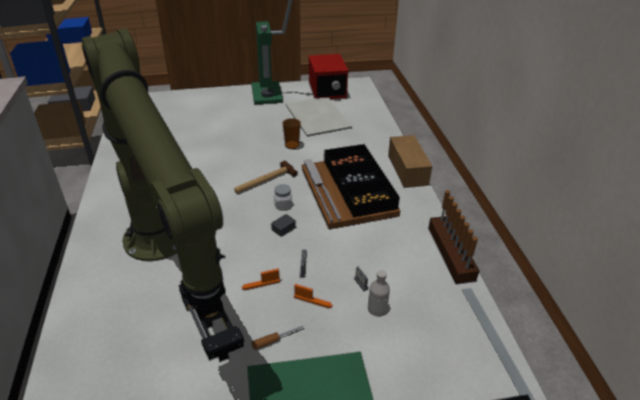

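The top view shows four candidates. There is a grey one at (397,229) with a long foot and a grey one at (430,180) with a short foot. Two orange look-alikes are at (444,227) and (420,271). The grey one at (397,229) fits. In the channel, the covered part appears as a wide light strip at the left, about (265,196), and the open part lies to the right. I'll confirm with an enlarged crop.

```bash
python3 - <<'E'
from h import *
t=np.load('top.npz'); s=np.load('side.npz')
a=cv2.resize(t['p'][160:260,220:470],None,fx=3.2,fy=3.2,interpolation=3)[:,:800]
b=cv2.resize(s['p'][150:350,230:430],None,fx=1.4,fy=1.4,interpolation=3)
c=cv2.resize(s['p'][235:285,280:380],None,fx=4,fy=4,interpolation=3)[:,:400]
im=np.zeros((600,800,3),np.uint8); im[:a.shape[0],:a.shape[1]]=a; im[320:600,:280]=b; im[320:520,300:700]=c
cv2.imwrite('pics/crop1.png',im[:,:,::-1])
for n in ['top','side']:
    z=np.load(n+'.npz'); i=env.camera_info(n); P,u,v=cloud(i,z['T'],z['d']); 
    m=(P[:,0]>.3)&(P[:,0]<.95)&(abs(P[:,1])<.5)
    print(n,'table z',np.round(np.percentile(P[m,2],[5,25,50,75]),4))
z=np.load('top.npz'); i=env.camera_info('top'); print([world(i,z['T'],[q],z['d'][q[1],q[0]]).round(3).tolist() for q in [(397,229),(430,180),(240,205),(350,198),(265,196),(320,190)]])
E
```

```text
top table z [-0.0055 -0.0023  0.0004  0.0204]
side table z [-0.005  -0.0019  0.0007  0.0249]
[[[0.463, -0.193, 0.017]], [[0.618, -0.301, 0.035]], [[0.539, 0.307, 0.042]], [[0.57, -0.046, -0.005]], [[0.567, 0.227, 0.047]], [[0.59, 0.052, 0.026]]]
```

View pics/crop1.png

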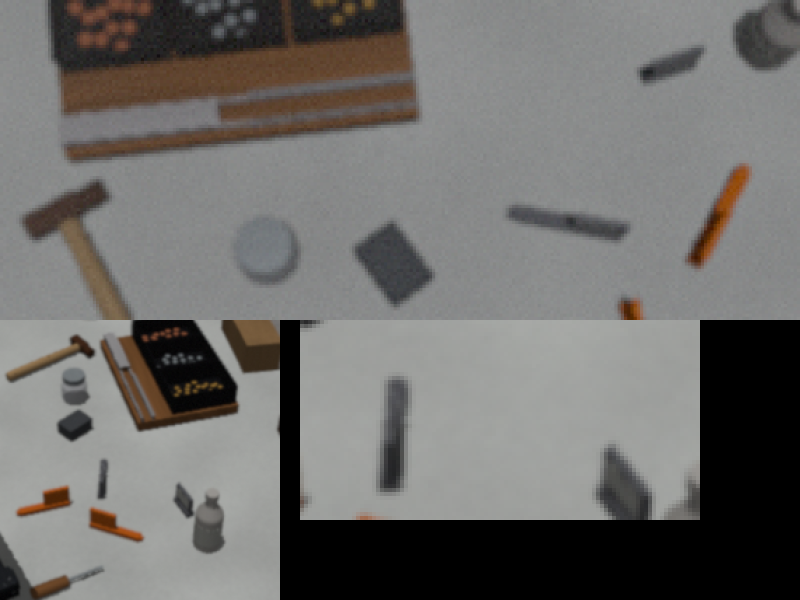

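The crop confirms it. The grey piece in crop x 508–628 (top px 379–416) is about 117 mm long, so it is the holder, and its tongue seems to point left (+y). The grey piece at crop (670,65) is only the short holder, and the others are orange. The mouth is near top px (288,194). I'll move over the holder for a wrist view.

jog_arm:
  motion:
    - [[0.31, -0.28, -0.05, 0, 0, 0, 0], [0.63, -0.56, -0.1, 0, 0, 0, 0], [0.94, -0.84, -0.15, 0, 0, 0, 0]]

```text
time_s: 0.4
tool_pos: [0.2772, -0.501, 0.2509]
tool_rot: [-179.9, -0.0, 19.4]
force: [0.3, 0.2, 1.3]
grip_width: 0.0869
grasp_force: 0.0
```

jog_arm:
  motion:
    - [[0.31, -0.28, -0.05, 0, 0, 0, 0], [0.63, -0.56, -0.1, 0, 0, 0, 0], [0.94, -0.84, -0.15, 0, 0, 0, 0]]

```text
time_s: 0.7
tool_pos: [0.338, -0.3903, 0.2664]
tool_rot: [-180.0, 0.0, 19.4]
force: [0.8, 0.2, 0.3]
grip_width: 0.0872
grasp_force: 0.0
```

jog_arm:
  motion:
    - [[0.31, -0.28, -0.05, 0, 0, 0, 0], [0.63, -0.56, -0.1, 0, 0, 0, 0], [0.94, -0.84, -0.15, 0, 0, 0, 0]]

```text
time_s: 1.0
tool_pos: [0.3986, -0.2799, 0.2815]
tool_rot: [-180.0, 0.0, 19.4]
force: [0.4, 0.6, 1.1]
grip_width: 0.0872
grasp_force: 0.0
```

jog_arm:
  motion:
    - [[0.2, -0.2, -0.03, 0, 0, -0.045, 0], [0.4, -0.4, -0.06, 0, 0, -0.09, 0], [0.6, -0.6, -0.09, 0, 0, -0.135, 0], [0.8, -0.8, -0.12, 0, 0, -0.18, 0], [0.94, -0.84, -0.15, 0, 0, -0.225, 0]]

```text
time_s: 1.5
tool_pos: [0.4596, -0.1678, 0.2966]
tool_rot: [-180.0, -0.0, 60.5]
force: [0.6, 0.0, -0.1]
grip_width: 0.0872
grasp_force: 0.0
```

jog_arm:
  motion:
    - [[0, 0, 0, 0, 0, -0.04, 0.2], [0, 0, 0, 0, 0, -0.08, 0.2], [0, 0, 0, 0, 0, -0.107, 0.2], [0, 0, 0, 0, 0, -0.107, 0.2], [0, 0, 0, 0, 0, -0.107, 0.2]]

```text
time_s: 2.0
tool_pos: [0.4588, -0.1712, 0.2963]
tool_rot: [-180.0, -0.0, 79.1]
force: [-0.2, 0.1, 0.4]
grip_width: 0.0703
grasp_force: 0.0
```

```bash
python3 - <<'E'
from h import *
o=env.get_obs(); print(o['time_s'],np.round(o['tool_pos'],4),np.round(o['tool_rot'],2),np.round(o['force'],2))
i,T,p,d=shot('wrist'); cv2.imwrite('pics/w1.png',p[:,:,::-1])
E
```

```text
2.0 [ 0.4588 -0.1712  0.2963] [-179.97   -0.     79.05] [-0.24  0.06  0.4 ]
```

View pics/w1.png

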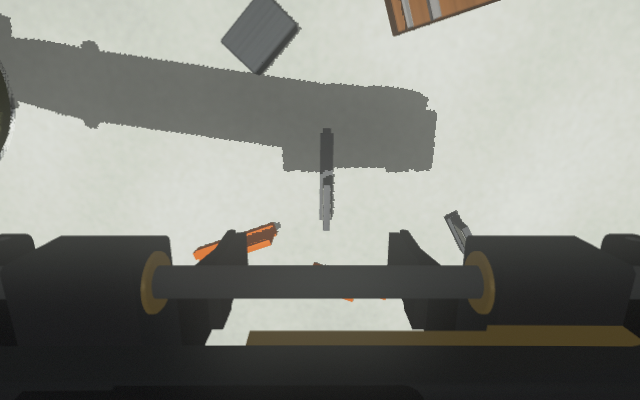

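The wrist view shows the holder at px (320–333, 128–230), with part of it in the arm's shadow. Which end carries the plate isn't clear, so I'll use depth.

```bash
python3 - <<'E'
from h import *
z=np.load('wrist.npz'); i=env.camera_info('wrist'); d=z['d']; T=z['T']
P,u,v=cloud(i,T,d)
m=(u>300)&(u<355)&(v>115)&(v<240)
print('table',np.round(np.median(P[(u>340)&(u<400)&(v>180)&(v<220),2]),4))
for r in range(120,240,5):
    k=m&(v==r)&(P[:,2]>.006)
    if k.sum(): print(r,u[k].min(),u[k].max(),np.round(P[k].mean(0),3),np.round(P[k,2].max(),3))
cv2.imwrite('pics/w1c.png',cv2.resize(z['p'][110:240,270:380,::-1],None,fx=4.5,fy=4.5,interpolation=3))
E
```

```text
table -0.0001
130 323 330 [ 0.477 -0.136  0.009] 0.01
135 321 333 [ 0.476 -0.141  0.012] 0.013
140 321 333 [ 0.475 -0.147  0.012] 0.013
145 320 333 [ 0.474 -0.153  0.012] 0.012
150 320 332 [ 0.472 -0.159  0.012] 0.013
155 320 332 [ 0.471 -0.165  0.012] 0.014
160 320 332 [ 0.47  -0.171  0.012] 0.013
165 320 332 [ 0.468 -0.177  0.012] 0.013
170 320 332 [ 0.467 -0.183  0.012] 0.013
175 320 332 [ 0.466 -0.19   0.012] 0.013
180 320 332 [ 0.465 -0.194  0.02 ] 0.029
185 320 332 [ 0.464 -0.197  0.035] 0.053
190 320 332 [ 0.463 -0.203  0.036] 0.053
195 320 331 [ 0.461 -0.208  0.038] 0.053
200 320 331 [ 0.46  -0.214  0.038] 0.054
205 320 331 [ 0.459 -0.22   0.039] 0.053
210 320 331 [ 0.458 -0.226  0.039] 0.054
215 320 331 [ 0.457 -0.233  0.037] 0.052
220 322 329 [ 0.456 -0.235  0.05 ] 0.053
225 323 329 [ 0.456 -0.241  0.052] 0.052
230 323 328 [ 0.454 -0.247  0.052] 0.052
```

View pics/w1c.png

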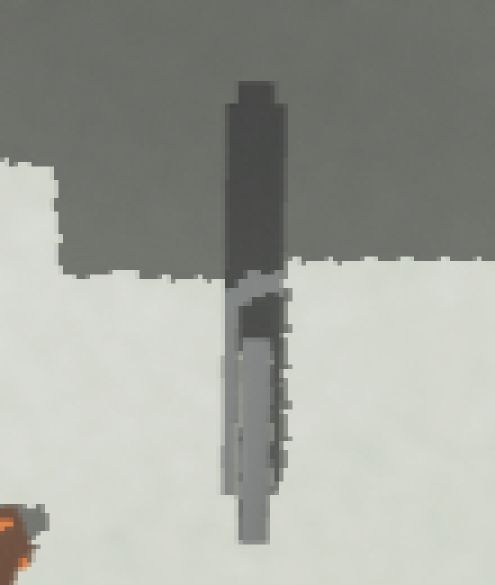

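The crop and depth agree. The nose is at the top, about wrist px (327,128), the tongue runs along +y, and the plate (top z about 0.052) takes up rows 183–230. Next I'll fit the holder pose and check it against the top view, and fit the channel from the top and side depth.

```bash
cat > fit.py <<'E'
from h import *
def holder():
    z=np.load('wrist.npz'); i=env.camera_info('wrist'); P,u,v=cloud(i,z['T'],z['d'])
    m=(abs(P[:,0]-.465)<.06)&(abs(P[:,1]+.19)<.09)&(u>300)&(u<355)&(v<240)
    P=P[m]; top=P[(P[:,2]>.047)&(P[:,2]<.06)]; foot=P[(P[:,2]>.009)&(P[:,2]<.016)&(P[:,1]>-.185)]
    a=np.vstack([top,foot]); c=np.polyfit(a[:,1],a[:,0],1); h=np.array([c[0],1]); h/=np.hypot(*h)
    print('axis dir y',h,'tool yaw',np.degrees(np.arctan2(h[1],h[0])))
    for n,q in (('top',top),('foot',foot)):
        s=q[:,:2]@h; t=q[:,:2]@np.array([h[1],-h[0]]); print(n,len(q),'s',s.min().round(4),s.max().round(4),'t',np.median(t).round(4),np.percentile(t,[2,98]).round(4),'z',np.median(q[:,2]).round(4))
    a=P[P[:,2]>.005]; print('all s',(a[:,:2]@h).min(),(a[:,:2]@h).max())
    s=top[:,:2]@h; t=np.median(top[:,:2]@np.array([h[1],-h[0]])); sc=(s.min()+s.max())/2
    print('plate centre',h*sc+np.array([h[1],-h[0]])*t)
holder()
for n in ['top','side']:
    z=np.load(n+'.npz'); i=env.camera_info(n); P,u,v=cloud(i,z['T'],z['d'])
    m=(P[:,0]>.5)&(P[:,0]<.62)&(P[:,1]>-.1)&(P[:,1]<.35)&(P[:,2]>.015)&(P[:,2]<.07)
    Q=P[m]; print(n,len(Q))
    for y in np.arange(-.08,.35,.03):
        k=abs(Q[:,1]-y)<.006
        if k.sum()<5: continue
        q=Q[k]; print(round(y,2),'x',q[:,0].min().round(3), [(round(b,3),round(float(np.median(q[abs(q[:,0]-b)<.003,2])),3)) for b in np.arange(.53,.62,.006) if (abs(q[:,0]-b)<.003).sum()>2])
E
python3 fit.py
```

```text
axis dir y [0.20105177 0.97958062] tool yaw 78.40152961844919
top 337 s -0.1508 -0.0947 t 0.4945 [0.4907 0.4987] z 0.0516
foot 507 s -0.0884 -0.0357 t 0.4945 [0.4869 0.5025] z 0.0119
all s -0.1508287489932531 -0.03478258872130842
plate centre [ 0.45975934 -0.21968919]
top 2476
-0.05 x 0.571 [(np.float64(0.578), 0.031)]
-0.02 x 0.567 [(np.float64(0.566), 0.021), (np.float64(0.572), 0.027), (np.float64(0.578), 0.041), (np.float64(0.584), 0.029), (np.float64(0.59), 0.03), (np.float64(0.596), 0.029), (np.float64(0.602), 0.032), (np.float64(0.608), 0.042), (np.float64(0.614), 0.032)]
0.01 x 0.564 [(np.float64(0.566), 0.024), (np.float64(0.572), 0.033), (np.float64(0.578), 0.041), (np.float64(0.584), 0.029), (np.float64(0.59), 0.028), (np.float64(0.596), 0.03), (np.float64(0.602), 0.042), (np.float64(0.614), 0.027)]
0.04 x 0.56 [(np.float64(0.56), 0.026), (np.float64(0.566), 0.028), (np.float64(0.572), 0.041), (np.float64(0.578), 0.031), (np.float64(0.584), 0.029), (np.float64(0.59), 0.028), (np.float64(0.596), 0.033), (np.float64(0.602), 0.042), (np.float64(0.608), 0.03), (np.float64(0.61
[... 5424 characters left out ...]
.float64(0.56), 0.049), (np.float64(0.572), 0.051), (np.float64(0.59), 0.028), (np.float64(0.602), 0.029), (np.float64(0.608), 0.03), (np.float64(0.614), 0.029)]
0.25 x 0.536 [(np.float64(0.536), 0.027), (np.float64(0.542), 0.033), (np.float64(0.548), 0.037), (np.float64(0.554), 0.048), (np.float64(0.56), 0.049), (np.float64(0.596), 0.028)]
0.28 x 0.502 [(np.float64(0.536), 0.025), (np.float64(0.542), 0.042), (np.float64(0.548), 0.05), (np.float64(0.554), 0.047), (np.float64(0.566), 0.047), (np.float64(0.608), 0.028)]
0.31 x 0.529 [(np.float64(0.53), 0.026), (np.float64(0.554), 0.045), (np.float64(0.578), 0.03), (np.float64(0.59), 0.024), (np.float64(0.602), 0.03), (np.float64(0.614), 0.03)]
```

Holder: plate centre is at (0.4598, -0.2197), yaw 78.4°. The plate is 56 mm long, the top is at z 0.052 and the foot top at 0.012, all matching the text. Now I'll descend with the jaws part closed, gripping 37 mm up.

jog_arm:
  motion:
    - [[-0.16, 0.03, 0.33, 0, 0, 0.004, 0.54], [-0.32, 0.07, 0.66, 0, 0, 0.004, 0.54], [-0.475, 0.1, 1.0, 0, 0, 0.004, 0.54], [-0.475, 0.1, 1.0, 0, 0, 0.004, 0.54], [-0.475, 0.1, 1.0, 0, 0, 0.004, 0.54]]

```text
time_s: 2.55
tool_pos: [0.4598, -0.2193, 0.1968]
tool_rot: [-180.0, -0.1, 78.4]
force: [1.1, -0.0, 0.9]
grip_width: 0.0421
grasp_force: 0.0
```

jog_arm:
  motion:
    - [[0, 0, 0.4, 0, 0, 0, 0.54], [0, 0, 0.8, 0, 0, 0, 0.54], [0, 0, 1.0, 0, 0, 0, 0.54], [0, 0, 1.0, 0, 0, 0, 0.54]]

```text
time_s: 2.95
tool_pos: [0.4595, -0.2182, 0.096]
tool_rot: [-179.9, -0.1, 78.5]
force: [-0.5, -0.1, 0.5]
grip_width: 0.0402
grasp_force: 0.0
```

```bash
python3 - <<'E'
from h import *
o=env.get_obs(); print(o['time_s'],np.round(o['tool_pos'],4),np.round(o['tool_rot'],2),np.round(o['force'],2),o['grip_width'])
R0=rot(o['tool_rot']); print((R0.T@(np.array([.4598,-.2197,.032])-o['tool_pos'])*10).round(3))
i,T,p,d=shot('wrist'); cv2.imwrite('pics/w2.png',p[:,:,::-1])
E
```

```text
2.95 [ 0.4595 -0.2182  0.096 ] [-1.7987e+02 -7.0000e-02  7.8510e+01] [-0.52 -0.1   0.54] 0.04024381056087037
[-0.014  0.008  0.64 ]
```

View pics/w2.png

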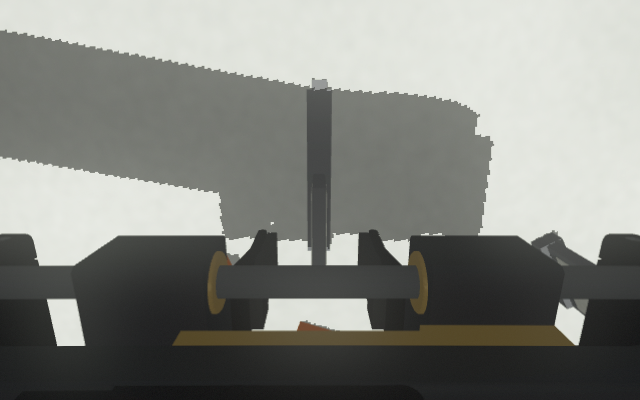

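The plate (column 319) sits midway between the fingers (columns 275 and 362), and the way down is clear. I'll descend and close.

jog_arm:
  motion:
    - [[0, 0, 0.25, 0, 0, 0, 0.54], [0, 0, 0.45, 0, 0, 0, 0.54], [0, 0.005, 0.58, 0, 0, 0, 0.54], [0, 0.005, 0.64, 0, 0, 0, 0.54], [0, 0.005, 0.64, 0, 0, 0, 0.54]]

```text
time_s: 3.5
tool_pos: [0.461, -0.22, 0.0332]
tool_rot: [180.0, 0.0, 78.5]
force: [0.0, 0.2, -0.0]
grip_width: 0.0401
grasp_force: 0.0
```

jog_arm:
  motion:
    - [[0, 0, 0, 0, 0, 0, 1], [0, 0, 0, 0, 0, 0, 1], [0, 0, 0, 0, 0, 0, 1], [0, 0, 0, 0, 0, 0, 1], [0, 0, 0, 0, 0, 0, 1]]
  grip_force: 40

```text
time_s: 4.0
tool_pos: [0.4604, -0.2199, 0.0328]
tool_rot: [180.0, 0.0, 78.4]
force: [-1.0, -0.2, -0.6]
grip_width: 0.0078
grasp_force: 4.3
```

jog_arm:
  motion:
    - [[0, 0, 0, 0, 0, 0, 1], [0, 0, 0, 0, 0, 0, 1], [0, 0, -0.2, 0, 0, 0, 1], [0, 0, -0.6, 0, 0, 0, 1], [0, 0, -1.0, 0, 0, 0, 1]]
  grip_force: 40

```text
time_s: 4.5
tool_pos: [0.4595, -0.2193, 0.1328]
tool_rot: [-179.9, -0.1, 78.5]
force: [0.1, -0.6, -0.7]
grip_width: 0.008
grasp_force: 40.0
```

jog_arm:
  motion:
    - [[0.2, 0.05, -0.15, 0, 0, 0, 1], [0.5, 0.12, -0.25, 0, 0, 0, 1], [0.9, 0.22, -0.3, 0, 0, 0, 1]]

```text
time_s: 4.8
tool_pos: [0.5002, -0.1373, 0.1637]
tool_rot: [179.9, 0.1, 78.2]
force: [1.2, 0.1, -1.2]
grip_width: 0.0077
grasp_force: 40.0
```

jog_arm:
  motion:
    - [[0.4, 0.1, -0.15, 0, 0, 0, 1], [0.8, 0.2, -0.25, 0, 0, 0, 1], [0.9, 0.22, -0.3, 0, 0, 0, 1]]

```text
time_s: 5.1
tool_pos: [0.5413, -0.0461, 0.1937]
tool_rot: [179.9, -0.2, 78.9]
force: [-0.1, 0.5, 0.0]
grip_width: 0.0078
grasp_force: 40.0
```

jog_arm:
  motion:
    - [[0.3, 0.08, -0.1, 0, 0, -0.03, 1], [0.6, 0.15, -0.2, 0, 0, -0.06, 1], [0.9, 0.22, -0.27, 0, 0, -0.1, 1], [0.9, 0.22, -0.27, 0, 0, -0.1, 1], [0.9, 0.22, -0.27, 0, 0, -0.1, 1]]

```text
time_s: 5.6
tool_pos: [0.5788, 0.0315, 0.219]
tool_rot: [-179.9, 0.0, 96.5]
force: [0.3, -0.8, -1.5]
grip_width: 0.0079
grasp_force: 40.0
```

```bash
python3 - <<'E'
from h import *
o=env.get_obs(); print(o['time_s'],np.round(o['tool_pos'],4),np.round(o['tool_rot'],2),np.round(o['force'],2),o['grip_width'],o['grasp_force'])
i,T,p,d=shot('wrist'); cv2.imwrite('pics/w3.png',p[:,:,::-1])
E
```

```text
5.6 [0.5788 0.0315 0.219 ] [-1.7993e+02  2.0000e-02  9.6470e+01] [ 0.35 -0.76 -1.47] 0.007948899526711167 39.9994345754385
```

View pics/w3.png

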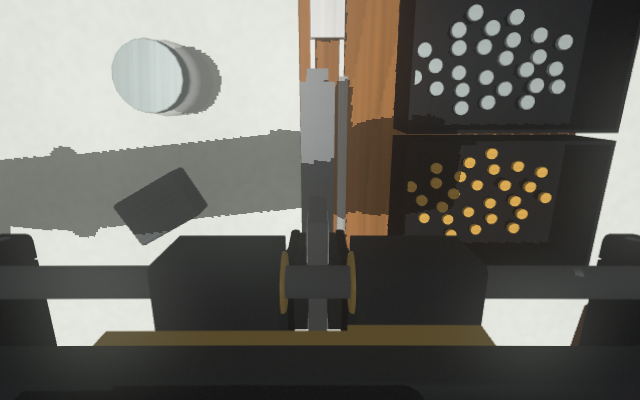

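The holder is held straight with its tongue up-image to (318,68). The mouth edge is at about row 38, the roof spans columns 312–346, and the walls are seen at both sides. I'll fit the channel and the held holder from depth.

```bash
cat > chan.py <<'E'
from h import *
z=np.load('wrist.npz'); i=env.camera_info('wrist'); T=z['T']; P,u,v=cloud(i,T,z['d'])
g=np.radians(96.5)
def fr(yaw): h=np.array([np.cos(yaw),np.sin(yaw)]); return h,np.array([h[1],-h[0]])
roof=P[(u>300)&(u<360)&(v<60)&(P[:,2]>.046)&(P[:,2]<.053)]
h,n=fr(g); print('roof n',len(roof),'z',np.median(roof[:,2]))
for lab,sel in (('roof',roof),('rimR',P[(u>335)&(u<352)&(v>45)&(v<225)&(P[:,2]>.042)&(P[:,2]<.050)])):
    s=sel[:,:2]@h; t=sel[:,:2]@n; lo=[];hi=[];ss=[]
    for b in np.arange(s.min(),s.max(),.004):
        k=(s>=b)&(s<b+.004)
        if k.sum()>3: ss.append(b);lo.append(t[k].min());hi.append(t[k].max())
    print(lab,'s',s.min().round(4),s.max().round(4),'lo',np.polyfit(ss,lo,1).round(4),np.median(lo).round(4),'hi',np.polyfit(ss,hi,1).round(4),np.median(hi).round(4),'z',np.median(sel[:,2]).round(4))
# top/side fixed cameras roof & rims
for c in ['top','side']:
    zz=np.load(c+'.npz'); Q,_,_=cloud(env.camera_info(c),zz['T'],zz['d'])
    s=Q[:,:2]@h; t=Q[:,:2]@n
    r=(abs(t-.596)<.03)&(s>.1)&(s<.23)&(Q[:,2]>.044)&(Q[:,2]<.053)
    print(c,'roof s',np.sort(s[r])[:4].round(4),'t',np.percentile(t[r],[1,50,99]).round(4))
    rr=(abs(t-.596)<.03)&(s>-.09)&(s<.04)&(Q[:,2]>.038)&(Q[:,2]<.05)
    a=t[rr]; f=a<.596; print(' rims t med',np.median(a[f]).round(4),np.median(a[~f]).round(4), 'slopes',np.polyfit(s[rr][f],a[f],1)[0].round(4),np.polyfit(s[rr][~f],a[~f],1)[0].round(4))
    F=(abs(t-.596)<.012)&(s>-.09)&(s<.05)&(Q[:,2]<.036); print(' floor z',np.median(Q[F,2]).round(4),'bin front t',np.percentile(t[(s>-.05)&(s<.2)&(Q[:,2]>.07)&(t<.75)],1).round(4))
    be=(abs(s-.05)<.12)&(Q[:,2]>.02)&(Q[:,2]<.034)&(t>.55)&(t<.6); print(' board front t',np.percentile(t[be],1).round(4))
# held holder, tool frame
H=P[(u>295)&(u<340)&(v>60)&(v<285)]; L=(H-T0 if False else H)
o=env.get_obs(); q=(rot(o['tool_rot']).T@(H-o['tool_pos']).T).T
k=(q[:,2]>.01)&(q[:,2]<.045)&(abs(q[:,1])<.02); q=q[k]
f=q[(q[:,2]>.015)&(q[:,2]<.027)]; print('foot top z tool',np.median(f[:,2]).round(4),'x',f[:,0].min().round(4),f[:,0].max().round(4))
c=[(b,(f[abs(f[:,0]-b)<.004,1].min()+f[abs(f[:,0]-b)<.004,1].max())/2,np.median(f[abs(f[:,0]-b)<.004,2])) for b in (.036,.046,.056,.066,.076)]
print(np.round(c,4).tolist()); print('nose tip x',q[:,0].max())
E
python3 chan.py
```

```text
roof n 1343 z 0.04910815064006313
roof s 0.089 0.1176 lo [0.008  0.5722] 0.573 hi [0.0212 0.5991] 0.6012 z 0.0491
rimR s -0.0775 0.0819 lo [-0.0024  0.5997] 0.5997 hi [-0.0016  0.6051] 0.6051 z 0.044
top roof s [0.1    0.1007 0.1012 0.1018] t [0.5713 0.5852 0.5996]
 rims t med 0.5716 0.6006 slopes 0.0004 0.0056
 floor z 0.0293 bin front t 0.0263
 board front t 0.5608
side roof s [0.101  0.1014 0.1019 0.1038] t [0.5694 0.5843 0.5984]
 rims t med 0.571 0.5996 slopes 0.0238 -0.0016
 floor z 0.0291 bin front t -0.0642
 board front t 0.5592
foot top z tool 0.0205 x 0.01 0.0889
[[0.036, 0.0005, 0.0205], [0.046, 0.0005, 0.0205], [0.056, 0.0007, 0.0204], [0.066, 0.0007, 0.0204], [0.076, 0.0005, 0.0203]]
nose tip x 0.08891983436169576
```

The channel fit is consistent: yaw 96.5°, centre line t≈0.587, mouth at s≈0.089, roof z 0.049 and floor about 0.030. The holder is centred and straight in the jaws, with its underside 32.5 mm below the TCP. I'll lower it 125 mm before the mouth.

jog_arm:
  motion:
    - [[-0.01, 0.04, 0.3, 0, 0, 0, 1], [-0.02, 0.08, 0.7, 0, 0, 0, 1], [-0.02, 0.08, 1.0, 0, 0, 0, 1], [-0.02, 0.08, 1.0, 0, 0, 0, 1]]

```text
time_s: 6.05
tool_pos: [0.5831, 0.0275, 0.1144]
tool_rot: [-179.4, 0.0, 96.3]
force: [0.1, -0.2, -1.4]
grip_width: 0.0077
grasp_force: 40.0
```

jog_arm:
  motion:
    - [[0, 0, 0.15, 0, 0, 0, 1], [0, 0, 0.28, 0, 0, 0, 1], [0, 0, 0.33, 0, 0, 0, 1], [0, 0, 0.33, 0, 0, 0, 1], [0, 0, 0.33, 0, 0, 0, 1]]

```text
time_s: 6.55
tool_pos: [0.5877, 0.0305, 0.0872]
tool_rot: [179.9, 0.0, 96.5]
force: [-0.5, -0.4, -0.3]
grip_width: 0.0075
grasp_force: 40.0
```

```bash
python3 - <<'E'
from h import *
o=env.get_obs(); print(o['time_s'],np.round(o['tool_pos'],4),np.round(o['tool_rot'],2),np.round(o['force'],2),np.round(o['wrist_torque'],2),o['grip_width'],o['grasp_force'])
h=np.array([-.1132,.9936]);n=np.array([h[1],-h[0]]); p=np.array(o['tool_pos'][:2]); print('s,t',p@h,p@n)
i,T,p,d=shot('wrist'); cv2.imwrite('pics/w4.png',cv2.resize(p[:240,200:460,::-1],None,fx=2.5,fy=2.5))
E
```

```text
6.55 [0.5877 0.0305 0.0872] [1.7994e+02 1.0000e-02 9.6460e+01] [-0.52 -0.45 -0.27] [-0.03 -0.15  0.05] 0.007547615840971992 39.99992120079696
s,t -0.03621934926231185 0.5873754418764509
```

View pics/w4.png

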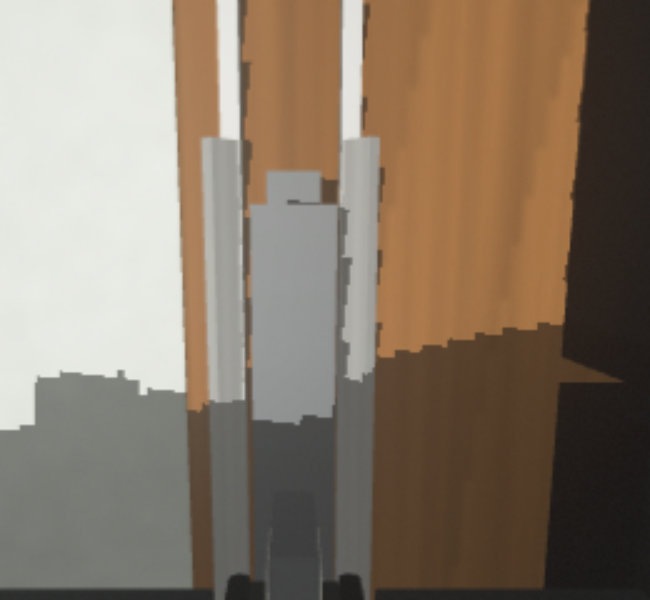

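The foot (crop columns 250–338) is centred between the flared rims (203–380), and the nose ends before the flare does. I'll lower it in, gently near the floor.

jog_arm:
  motion:
    - [[0, 0, 0.07, 0, 0, 0, 1], [0, 0, 0.14, 0, 0, 0, 1], [0, 0, 0.19, 0, 0, 0, 1], [0, 0, 0.21, 0, 0, 0, 1], [0, 0, 0.21, 0, 0, 0, 1]]

```text
time_s: 7.1
tool_pos: [0.5868, 0.0303, 0.0649]
tool_rot: [-179.9, -0.0, 96.5]
force: [0.2, 0.2, -0.7]
grip_width: 0.0077
grasp_force: 40.0
```

jog_arm:
  motion:
    - [[0, 0, 0.01, 0, 0, 0, 1], [0, 0, 0.02, 0, 0, 0, 1], [0, 0, 0.025, 0, 0, 0, 1], [0, 0, 0.025, 0, 0, 0, 1], [0, 0, 0.025, 0, 0, 0, 1]]

```text
time_s: 7.6
tool_pos: [0.5873, 0.0304, 0.0631]
tool_rot: [180.0, 0.0, 96.5]
force: [1.1, 0.3, -0.5]
grip_width: 0.0074
grasp_force: 40.0
```

jog_arm:
  motion:
    - [[0, 0, 0.005, 0, 0, 0, 1], [0, 0, 0.01, 0, 0, 0, 1], [0, 0, 0.01, 0, 0, 0, 1], [0, 0, 0.01, 0, 0, 0, 1]]

```text
time_s: 8.0
tool_pos: [0.5874, 0.0304, 0.0627]
tool_rot: [180.0, 0.0, 96.5]
force: [-2.6, -0.0, 6.0]
grip_width: 0.0073
grasp_force: 40.0
```

jog_arm:
  motion:
    - [[0, 0, 0.005, 0, 0, 0, 1], [0, 0, 0.01, 0, 0, 0, 1], [0, 0, 0.01, 0, 0, 0, 1], [0, 0, 0.01, 0, 0, 0, 1]]

```text
time_s: 8.4
tool_pos: [0.5874, 0.0304, 0.0626]
tool_rot: [180.0, 0.1, 96.5]
force: [-4.8, -0.5, 11.3]
grip_width: 0.0078
grasp_force: 40.0
```

The floor contact came at the expected height (TCP z 0.0626). I'll ease off to a light clearance before sliding.

jog_arm:
  motion:
    - [[0, 0, -0.01, 0, 0, 0, 1], [0, 0, -0.016, 0, 0, 0, 1], [0, 0, -0.016, 0, 0, 0, 1]]

```text
time_s: 8.7
tool_pos: [0.5874, 0.0304, 0.0627]
tool_rot: [180.0, 0.0, 96.5]
force: [-1.9, 0.4, 2.4]
grip_width: 0.0077
grasp_force: 40.0
```

```bash
python3 - <<'E'
from h import *
o=env.get_obs(); print(o['time_s'],np.round(o['tool_pos'],4),np.round(o['tool_rot'],2),np.round(o['force'],2),np.round(o['wrist_torque'],2))
h=np.array([-.1132,.9936]);n=np.array([h[1],-h[0]]); p=np.array(o['tool_pos'][:2]); print('s,t',p@h,p@n)
i,T,p,d=shot('wrist'); cv2.imwrite('pics/w5.png',cv2.resize(p[:240,200:460,::-1],None,fx=2.5,fy=2.5))
E
```

```text
8.7 [0.5874 0.0304 0.0627] [1.7998e+02 1.0000e-02 9.6450e+01] [-1.86  0.42  2.37] [-0.06  0.1   0.01]
s,t -0.03632312543117752 0.5870325006067266
```

View pics/w5.png

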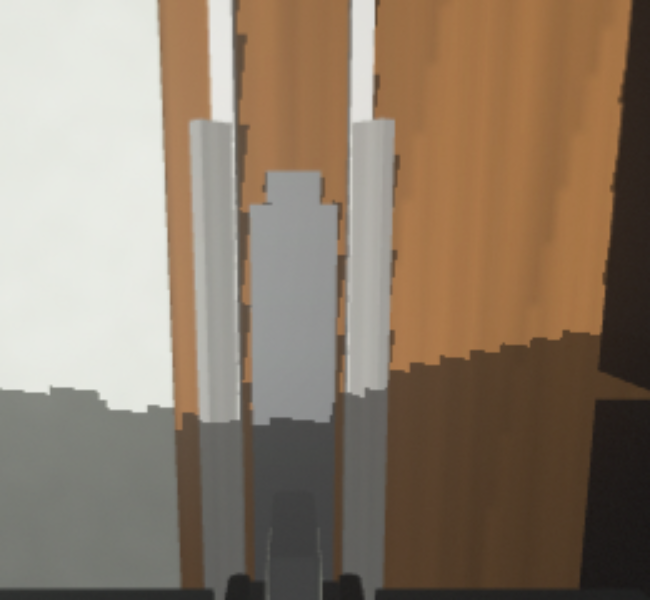

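The foot is centred in the channel, with inner walls at 240 and 348 and the foot at 250–338. Now I'll slide tongue first.

jog_arm:
  motion:
    - [[0.08, 0, 0, 0, 0, 0, 1], [0.18, 0, 0, 0, 0, 0, 1], [0.28, 0, 0, 0, 0, 0, 1], [0.35, 0, 0, 0, 0, 0, 1], [0.4, 0, 0, 0, 0, 0, 1]]

```text
time_s: 9.25
tool_pos: [0.5826, 0.0714, 0.0627]
tool_rot: [180.0, 0.0, 96.5]
force: [0.9, -2.4, 3.3]
grip_width: 0.0078
grasp_force: 40.0
```

jog_arm:
  motion:
    - [[0.03, 0, 0, 0, 0, 0, 1], [0.06, 0, 0, 0, 0, 0, 1], [0.09, 0, 0, 0, 0, 0, 1], [0.12, 0, 0, 0, 0, 0, 1], [0.12, 0, 0, 0, 0, 0, 1]]

```text
time_s: 9.75
tool_pos: [0.5814, 0.0827, 0.0627]
tool_rot: [180.0, -0.0, 96.5]
force: [0.3, -0.4, 3.0]
grip_width: 0.008
grasp_force: 40.0
```

jog_arm:
  motion:
    - [[0.01, 0, 0, 0, 0, 0, 1], [0.02, 0, 0, 0, 0, 0, 1], [0.03, 0, 0, 0, 0, 0, 1], [0.04, 0, 0, 0, 0, 0, 1], [0.05, 0, 0, 0, 0, 0, 1]]

```text
time_s: 10.25
tool_pos: [0.5809, 0.0869, 0.0627]
tool_rot: [180.0, 0.0, 96.4]
force: [-0.3, -2.2, 3.6]
grip_width: 0.0077
grasp_force: 40.0
```

jog_arm:
  motion:
    - [[0.01, 0, 0, 0, 0, 0, 1], [0.02, 0, 0, 0, 0, 0, 1], [0.03, 0, 0, 0, 0, 0, 1], [0.04, 0, 0, 0, 0, 0, 1], [0.05, 0, 0, 0, 0, 0, 1]]

```text
time_s: 10.75
tool_pos: [0.5803, 0.092, 0.0627]
tool_rot: [180.0, 0.0, 96.4]
force: [-0.3, -2.4, 4.9]
grip_width: 0.0077
grasp_force: 40.0
```

jog_arm:
  motion:
    - [[0.01, 0, -0.004, 0, 0, 0, 1], [0.02, 0, -0.004, 0, 0, 0, 1], [0.03, 0, -0.004, 0, 0, 0, 1], [0.04, 0, -0.004, 0, 0, 0, 1], [0.04, 0, -0.004, 0, 0, 0, 1]]

```text
time_s: 11.25
tool_pos: [0.5794, 0.0967, 0.0627]
tool_rot: [-180.0, -0.0, 96.5]
force: [0.5, 0.3, 0.9]
grip_width: 0.0076
grasp_force: 40.0
```

jog_arm:
  motion:
    - [[0.01, 0, 0, 0, 0, 0, 1], [0.02, 0, 0, 0, 0, 0, 1], [0.03, 0, 0, 0, 0, 0, 1], [0.04, 0, 0, 0, 0, 0, 1], [0.04, 0, 0, 0, 0, 0, 1]]

```text
time_s: 11.75
tool_pos: [0.5791, 0.1004, 0.0628]
tool_rot: [-180.0, -0.0, 96.5]
force: [0.8, 1.2, -0.4]
grip_width: 0.0075
grasp_force: 40.0
```

jog_arm:
  motion:
    - [[0.01, 0, 0, 0, 0, 0, 1], [0.02, 0, 0, 0, 0, 0, 1], [0.03, 0, 0, 0, 0, 0, 1], [0.04, 0, 0, 0, 0, 0, 1], [0.04, 0, 0, 0, 0, 0, 1]]

```text
time_s: 12.25
tool_pos: [0.579, 0.103, 0.063]
tool_rot: [-180.0, 0.1, 96.4]
force: [0.1, -3.0, -0.1]
grip_width: 0.0079
grasp_force: 40.0
```

jog_arm:
  motion:
    - [[0.01, 0, 0, 0, 0, 0, 1], [0.02, 0, 0, 0, 0, 0, 1], [0.03, 0, 0, 0, 0, 0, 1], [0.04, 0, 0, 0, 0, 0, 1], [0.04, 0, 0, 0, 0, 0, 1]]

```text
time_s: 12.75
tool_pos: [0.5787, 0.1063, 0.0631]
tool_rot: [-180.0, 0.1, 96.4]
force: [0.7, -6.4, 1.2]
grip_width: 0.0079
grasp_force: 40.0
```

A spring force is building: -3.0 N, then -6.4 N, which fits the catch. I'll keep going to the hard stop.

jog_arm:
  motion:
    - [[0.01, 0, 0, 0, 0, 0, 1], [0.02, 0, 0, 0, 0, 0, 1], [0.03, 0, 0, 0, 0, 0, 1], [0.03, 0, 0, 0, 0, 0, 1]]

```text
time_s: 13.15
tool_pos: [0.5785, 0.1082, 0.0631]
tool_rot: [-180.0, 0.2, 96.4]
force: [-0.5, -8.2, 1.9]
grip_width: 0.0077
grasp_force: 40.0
```

jog_arm:
  motion:
    - [[0.01, 0, 0, 0, 0, 0, 1], [0.02, 0, 0, 0, 0, 0, 1], [0.03, 0, 0, 0, 0, 0, 1], [0.03, 0, 0, 0, 0, 0, 1]]

```text
time_s: 13.55
tool_pos: [0.5784, 0.1092, 0.0633]
tool_rot: [-180.0, 0.4, 96.3]
force: [-0.8, -11.7, 3.5]
grip_width: 0.0076
grasp_force: 40.0
```

jog_arm:
  motion:
    - [[0.01, 0, 0, 0, 0, 0, 1], [0.02, 0, 0, 0, 0, 0, 1], [0.03, 0, 0, 0, 0, 0, 1], [0.03, 0, 0, 0, 0, 0, 1]]
  grip_force: 50

```text
time_s: 13.95
tool_pos: [0.5785, 0.1094, 0.0634]
tool_rot: [-179.9, 0.6, 96.2]
force: [-0.8, -15.5, 5.3]
grip_width: 0.0077
grasp_force: 50.0
```

jog_arm:
  motion:
    - [[0.01, 0, 0, 0, 0, 0, 1], [0.02, 0, 0, 0, 0, 0, 1], [0.02, 0, 0, 0, 0, 0, 1], [0.02, 0, 0, 0, 0, 0, 1]]

```text
time_s: 14.35
tool_pos: [0.5785, 0.1095, 0.0635]
tool_rot: [-179.9, 0.7, 96.2]
force: [-0.9, -19.2, 6.7]
grip_width: 0.0076
grasp_force: 50.0
```

The arm has come up solid: force rose from 11.7 to 19.2 N with only 0.3 mm of movement, after about 8 mm of catch travel. I'll hold and check that it is steady and the holder hasn't slipped.

jog_arm:
  motion:
    - [[0, 0, 0, 0, 0, 0, 1], [0, 0, 0, 0, 0, 0, 1], [0, 0, 0, 0, 0, 0, 1], [0, 0, 0, 0, 0, 0, 1], [0, 0, 0, 0, 0, 0, 1]]

```text
time_s: 14.85
tool_pos: [0.5785, 0.1095, 0.0635]
tool_rot: [-179.9, 0.7, 96.2]
force: [-1.3, -18.6, 7.7]
grip_width: 0.0079
grasp_force: 50.0
```

```bash
python3 - <<'E'
from h import *
o=env.get_obs(); print(o['time_s'],np.round(o['tool_pos'],4),np.round(o['tool_rot'],2),np.round(o['force'],2),np.round(o['wrist_torque'],2),o['grip_width'],o['grasp_force'])
i,T,p,d=shot('wrist'); P,u,v=cloud(i,T,d); q=(rot(o['tool_rot']).T@(P-o['tool_pos']).T).T
f=q[(abs(q[:,1])<.006)&(q[:,2]>.016)&(q[:,2]<.028)&(q[:,0]>.03)&(q[:,0]<.1)]
if len(f): print('foot visible',len(f),f[:,0].min(),f[:,0].max(),[np.median(f[abs(f[:,0]-b)<.003,2]).round(4) for b in np.arange(.032,f[:,0].max(),.006)])
r=q[(abs(q[:,1])<.01)&(q[:,2]>.008)&(q[:,2]<.016)&(q[:,0]>.03)&(q[:,0]<.15)]; print('roof',len(r),r[:,0].min() if len(r) else '')
cv2.imwrite('pics/w6.png',p[:,:,::-1])
E
```

```text
14.85 [0.5785 0.1095 0.0635] [-179.92    0.69   96.16] [ -1.31 -18.62   7.7 ] [-4.04  0.2   0.18] 0.007864250917036322 50.001892168074846
foot visible 739 0.03000004629218455 0.05130098443639828 [np.float64(0.0206), np.float64(0.0205), np.float64(0.0205), np.float64(0.0167)]
roof 7355 0.0462374074144846
```

View pics/w6.png

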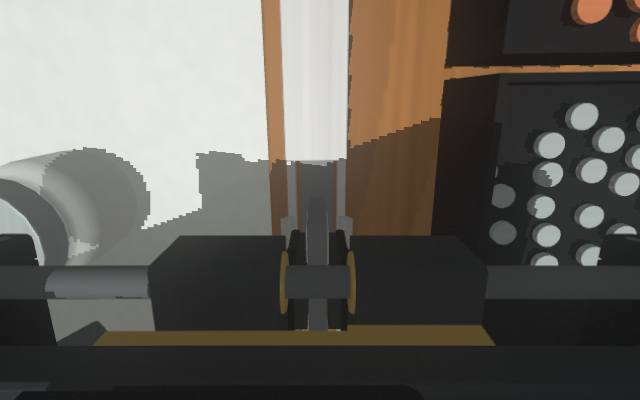

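The tongue passes under the roof at row 160 with its tip about 42 mm inside. The foot hasn't moved in the jaws (foot top still 20.5 mm below the TCP), and the push is steady at about 19 N. I'm handing the job in.

```bash
python3 -c "
from cell import env
print(env.sign_off())"
```

```text
the job is handed in; nothing more can be done
None
```

The long-tongued holder is fully home against the catch's stop, still gripped at 50 N and pressed with a steady 19 N or so, handed in at about 15 s, and the arm touched nothing else on the table.

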